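# Lock the steam-vent cap back into the rice cooker's lid

### The arm

A 6-joint arm with a two-finger parallel gripper is mounted at the origin on the work surface. World frame = base frame: x ahead of the robot, y to its left, z up, the work surface at z = 0. Lengths are in m, angles in rad, forces in N, time in s.
With the tool pointing down it reaches from about 0.225 to 0.875 m from the base axis. Payload 3.4 kg.
Tool frame: the origin (TCP) lies at the very end of the fingers, on their centre line; the grasp point (between the pads) lies 19 mm behind it (manip.pinch_z is the distance from the TCP to the grasp point, in m); z points along the fingers, y is the line along which they close (so a half turn about z gives the same grasp; the last joint's range is limited). The gripper opens to 85 mm and grips with 20 to 120 N. Pads are 22 mm wide; open, the fingers measure 114 mm over their backs; the gripper's body (76 mm by 85 mm) begins 54 mm behind the grasp point. The pads swing forward as they close: fully open they stand 13 mm farther back than shut.
Start: joints at [-0.121, 0.276, 1.505, -0, 1.361, -0.121], TCP at [0.575, -0, 0.231] pointing down, gripper open.
Joint ranges: [-2.89, 2.89], [-0.75, 2.08], [0.22, 2.7], [-1.18, 4.32], [0.11, 2.71], [-2.7, 2.7]. Speed limits (rad/s): [2.57, 2.57, 3.14, 3.14, 3.14, 3.14].

### API

Orientations are given as a unit quaternion [w, x, y, z].
In Python, from rig import manip gives the robot as it stands. The module is installed in compiled form; this text tells all that it offers.
- The arm moves only by the shell command python3 -m jog 'ROWS' [FORCE]. ROWS is JSON, a list of rows, each an object of numbers: "dx", "dy", "dz": the shift along the tool's x, y, z each as a share of 25 cm, from -1 to 1; "ax", "ay", "az": the turn, a rotation vector about the tool's x, y, z each as a share of 90 degrees, from -1 to 1; "grip": the opening, from -1 (shut) to 1 (fully open), so that 0 is half open. A call has 1 to 5 rows; each row is the pose to reach, as a shift and turn from the pose commanded when the call began, along the tool's axes at that moment; what a row does not reach only later rows make up. A row lasts 1/12 s, in which the tool goes at most 41.7 mm and 7.16 degrees, less where a joint would pass 70% of its speed; a pose out of reach is approached as far as the arm can. A call with a number of a shift or a turn outside -1 to 1 is refused whole. A call with a gripper value outside its range is refused whole. The fingers move at their own pace and stop on an object; FORCE is the grip in N (left out, the last holds). Time passes only in rows, so rows that repeat a pose let the fingers close. It gives the time, the measured TCP pose, the force, the opening and the grip force at its end, in the units of the state.
- manip.get_state(): the state, without advancing time (a new reading comes with each control period).
- manip.get_image(name): name is "scene" or "side" or "wrist"; returns a dict with "img" (480x640x3 uint8, red, green, blue), "mtx" (3x3 intrinsics, pixels), "k1" (the pictures are not rectified: a ray, as slopes to the right and down, at radius r is drawn at 1 + k1 r^2 times it, then the intrinsics apply), "world_to_cam" (4x4, takes a point from world to camera coordinates); the wrist camera has in their place "T_tool_cam" (4x4, takes a point from camera to tool coordinates, whose origin is the TCP and whose axes are the flange's). Camera axes: x right, y down, z forward; pixel columns grow to the right and rows downward; lengths in m; the calibration is good to about 2 mm. A picture is of the moment at which its call begins: read the wrist's pose just before it. There is no depth.
- manip.sign_off(): hands the job in; it is judged then, once.
The state is a dict: "clock": time; "qpos": joint angles; "qd": joint speeds; "effort": joint torques, N m; "position": TCP position; "ee_rot": TCP orientation; "contact_force": force on the tool from outside, world axes, zero at the start; "moment": the same for the moment, N m; "width": finger opening in m; "gripper_force": force on a finger pad.
Only numpy, scipy, OpenCV 4.12 (cv2) and the standard library are available. Lean on these libraries where they do the work, as an engineer would, in place of code of your own. Each camera call takes 0.05 s, during which the arm holds its last target. There are 200 camera calls.

### The job

Take the washed steam-vent cap from the clear tray and lock it into the vent of the rice cooker's lid: let its two lugs down through the slots, press it down against the spring while turning it clockwise to the stop, and let go so that it stays locked and level. The lid is thin plastic, so feel your way and never load the cooker with more than 60 N; leave the other things where they are.

Things in the scene. Friction and masses are not known exactly. Their poses are not given: they have to be found in the camera images.
- cap_mid (a point): Steam-vent cap, loose, 40 to 85 g, 43 mm tall, standing upright in the tray; this point is on its axis half-way up (21.5 mm above its underside), z up, x along the finger bar. Below: pale skirt with two lugs; middle: dark round flange, 76 mm across, 19 to 23 mm above the underside (its rim hangs 4.5 mm lower); top: grey finger bar. A half turn about z makes no difference.
- cap_bar (a point): Middle of the cap's grey finger bar, on the axis, 33 mm above the underside; the bar is 50 mm long along x, 14 mm wide along y and 20 mm high, from the flange (23 mm) to the very top (43 mm). Orange dots at its ends show where the lugs are below.
- cap_lugs (a point): The cap's axis at the height of its lugs' middle, 8.25 mm above the underside. Two opposite lugs, at +x and -x, reach 30 mm from the axis; each is 10 mm wide and 4.5 mm high (6 to 10.5 mm above the underside). They stand on the round skirt, 48 mm across, whose foot below the lugs has a 3 mm bevel and enters the vent first.
- cooker: White rice cooker, fixed, lid shut and latched, 250 mm along x, 216 mm along y, lid top 178 mm up; origin at the centre of its underside, x from the control panel at the front to the hinge at the back. Its thin lid and vent take no more than 60 N, all its contacts added up.
- vent (a point): Axis of the vent in the lid, level with the top of its dark collar (71 mm across, 5 mm proud of the lid, bore 51 mm), axes as the cooker's. Two slots for the lugs, 13 mm wide, near +x and -x, orange dot at each. The collar was pushed in by hand: its slots are up to 22 degrees either way off this x axis, not measured. Off a slot, lugs lie on the collar with the cap's mid point 15.5 mm above here.
- vent_seal_top (a point): Sprung seal plate in the vent, its top at rest, 8.5 mm under the collar's top. With the lugs in the slots the cap's foot meets it at mid point 13 mm above point vent: 3.5 N, then 0.6 N per mm. Below 4.5 mm (9 N) the lugs can turn clockwise, seen from above, under the collar: 45 degrees to a firm stop (the other way a wall blocks them). At 2.5 mm the flange bottoms hard.
- vent_locked (a point): Where the cap's mid point comes to rest once locked: on the vent's axis, 7 mm above point vent. Let go at the stop, the spring lifts the lugs by 2.5 mm into pockets under the collar and the cap cannot turn back. Let go less than 38 degrees past the slots, the lugs are not in the pockets; back at the slots the cap springs up to 13 mm above point vent.
- tray: Clear acrylic tray, fixed, 180 x 260 mm with a raised edge 22 mm high, walls and floor 4 mm; origin at the centre of its underside, long side along y.
- measure: Clear plastic rice measure, loose, 66 mm across, 68 mm tall, standing in the tray; origin at the centre of its foot. Leave it.
- bowl: Empty steel bowl, 136 mm across, 58 mm tall; origin at the centre of its foot. Leave it.
- spoon_rest: White ceramic spoon rest, 92 mm round with a short handle, 12 mm tall; origin under its centre. Leave it.
- chopstick_a1: One of a pair of red lacquered chopsticks, 225 mm long along x, 8 mm thick; drying in the tray along its long side; origin under its middle. Leave it.
- chopstick_a2: The other of the red pair.
- chopstick_b1: One of a pair of black lacquered chopsticks, as the red ones, lying on the table. Leave it.
- chopstick_b2: The other of the black pair.
Things that resemble listed ones, but are neither listed nor needed, are in the scene too. Of the things like the part that bears cap_mid, leave any that is blue or pink; of the rest the larger one is meant.

How it is judged:
On the way:
1. the cap's lugs are down in the slots of the vent (z of cap_mid in the frame of vent below 0.014 m and horizontal distance between cap_mid and vent below 0.004 m), for 0.1 s.
At the end, for the whole second after the job is handed in: Cap locked and released in the vent: its mid point 5.5 to 9 mm above the vent point and within 3 mm of its axis, upright within 0.06 rad, which only the lugs in their pockets allow; the other things within 20 mm of where they stood (z of cap_mid in the frame of vent between 0.0055 and 0.009 m and horizontal distance between cap_mid and vent below 0.003 m and angle between cap_mid's own z axis and vertical below 0.06 rad); the robot touches nothing.
It fails at once if the cooker is loaded with more than 60 N (contact force between anything else and cooker above 60 N).
It fails at once if another thing is moved by more than 20 mm (distance of any of measure, bowl, spoon_rest, chopstick_a1, chopstick_a2, chopstick_b1, chopstick_b2 from where it was at the start of the episode above 0.02 m).
It also fails if it takes over 72 s, if anything falls off the work surface, if the arm or the gripper's body presses on something with over 40 N, if the wrist force passes 120 N, or if a joint passes its speed limit or range.

## Working session

There is one attempt and no reset: what is moved stays moved. The work goes in short steps, Python scripts to look and compute and a shell command to move; the robot and the scene stay as the last step left them, time stands still between calls to the robot, and variables do not carry over. Pictures are saved under pics/ and viewed, at most 10 in all, crops included, and the job is handed in when it is done.

```bash
mkdir -p pics
cat > h.py <<'E'
import numpy as np, cv2, json
from rig import manip
from scipy.spatial.transform import Rotation as R
def T_tool():
    s=manip.get_state(); q=s['ee_rot']; T=np.eye(4)
    T[:3,:3]=R.from_quat([q[1],q[2],q[3],q[0]]).as_matrix(); T[:3,3]=s['position']; return T
def shot(name):
    T=T_tool(); d=manip.get_image(name)
    d['c2w']=T@np.array(d['T_tool_cam']) if name=='wrist' else np.linalg.inv(np.array(d['world_to_cam']))
    return d
def ray(d,uv):
    uv=np.array(uv,float).reshape(-1,1,2)
    n=cv2.undistortPoints(uv,np.array(d['mtx'],float),np.array([d['k1'],0,0,0.])).reshape(-1,2)
    v=np.c_[n,np.ones(len(n))]@d['c2w'][:3,:3].T
    return d['c2w'][:3,3],v
def plane(d,uv,z):
    o,v=ray(d,uv); return o+v*((z-o[2])/v[:,2])[:,None]
def proj(d,P):
    P=np.atleast_2d(P); w=np.linalg.inv(d['c2w']); c=P@w[:3,:3].T+w[:3,3]
    n=c[:,:2]/c[:,2:]; n=n*(1+d['k1']*(n**2).sum(1))[:,None]
    M=np.array(d['mtx']); return n*[M[0,0],M[1,1]]+M[:2,2]
def tri(d1,u1,d2,u2):
    A=np.zeros((3,3));b=np.zeros(3)
    for d,u in((d1,u1),(d2,u2)):
        o,v=ray(d,u);v=v[0]/np.linalg.norm(v[0]);Pm=np.eye(3)-np.outer(v,v);A+=Pm;b+=Pm@o
    return np.linalg.solve(A,b)
def save(n,img): cv2.imwrite('pics/'+n,img[:,:,::-1])
E
python3 - <<'E'
from h import *
a=shot('scene');b=shot('side')
save('scene.png',a['img']);save('side.png',b['img'])
for d in(a,b):print(d['c2w'].round(3).tolist(),np.array(d['mtx']).tolist(),d['k1'])
w=shot('wrist');save('w0.png',w['img'])
print(manip.get_state()); print(w['T_tool_cam'])
E
```

```text
[[-0.621, 0.475, -0.623, 1.256], [0.783, 0.351, -0.513, 0.656], [-0.025, -0.807, -0.59, 0.779], [0.0, 0.0, 0.0, 1.0]] [[566.9961439112191, 0.0, 322.715577450597], [0.0, 566.9961439112191, 241.97526350343702], [0.0, 0.0, 1.0]] -0.09251309054935943
[[-0.862, -0.367, 0.349, 0.266], [-0.507, 0.628, -0.591, 0.6], [-0.002, -0.686, -0.727, 0.754], [0.0, 0.0, 0.0, 1.0]] [[449.1828788961473, 0.0, 325.43783966392556], [0.0, 449.1828788961473, 242.93719330720742], [0.0, 0.0, 1.0]] -0.1037941233136911
{'clock': 0.15, 'qpos': array([-1.20988536e-01,  2.76433368e-01,  1.50585612e+00, -1.35644436e-05,
        1.36067177e+00, -1.21002751e-01]), 'qd': array([-0.00061955, -0.00281128, -0.00188802, -0.00019798,  0.00102727,
        0.00103509]), 'effort': array([ 9.65923646e-04, -4.17143512e+01, -2.46032345e+01, -1.26433165e-04,
        7.58384820e-03, -3.43765259e-05]), 'position': array([5.74606683e-01, 4.41519581e-05, 2.30642248e-01]), 'ee_rot': array([-5.34648880e-04,  7.07100586e-01,  7.07112645e-01, -4.27152148e-04]), 'contact_force': array([ 0.10363233,  0.14583323, -0.33343937]), 'moment': array([-0.00134434, -0.00273414,  0.05367334]), 'gripper_force': 0.0, 'width': 0.08521329733494251}
[[-5.56290932e-06 -9.54372086e-01 -2.98620029e-01  7.66600998e-02]
 [ 9.99999996e-01  2.01070532e-05 -8.28896832e-05 -6.41426556e-04]
 [ 8.51119687e-05 -2.98620028e-01  9.54372082e-01 -1.42190439e-01]
 [ 0.00000000e+00  0.00000000e+00  0.00000000e+00  1.00000000e+00]]
```

View pics/scene.png

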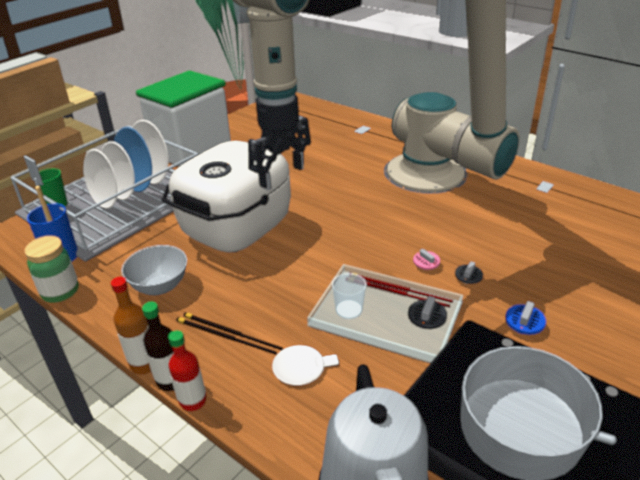

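View pics/side.png

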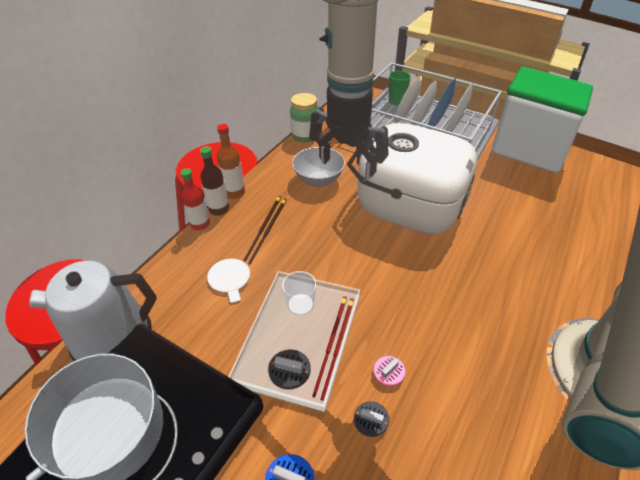

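The candidates for the cap in the scene view are dark in the tray (428,312), small dark on the table (469,272), blue (525,319) and pink (427,260). Blue and pink are ruled out. The dark one in the tray is larger than the other dark one and stands in the clear tray, so it fits. I'll confirm it in a crop and triangulate.

Run:
```python
from h import *
a=shot('scene');b=shot('side')
P=tri(a,[428,307],b,[290,364]);V=tri(a,[215,170],b,[403,142]);print('cap',P,'vent',V, 'small',tri(a,[469,270],b,[372,417]))
def blob(d,c,r,z):
    x,y=c;h=cv2.cvtColor(d['img'],cv2.COLOR_RGB2HSV)
    m=np.zeros(h.shape[:2],np.uint8);m[y-r:y+r,x-r:x+r]=((h[y-r:y+r,x-r:x+r,2]<95)&(h[y-r:y+r,x-r:x+r,1]<80))*255
    cs,_=cv2.findContours(m,0,1);c=max(cs,key=cv2.contourArea);hull=cv2.convexHull(c)
    p=plane(d,hull.reshape(-1,2),z);(cx,cy),rr=cv2.minEnclosingCircle(p[:,:2].astype(np.float32));print((cx,cy),2*rr)
for d,c,v in((a,(428,313),(215,170)),(b,(290,368),(403,142))):
    blob(d,c,30,.025);blob(d,v,22,.183)
cr=lambda i,x,y,r:cv2.resize(i[y-r:y+r,x-r:x+r],(400,400),interpolation=cv2.INTER_CUBIC)
save('crop.png',np.hstack([cr(b['img'],320,390,70),cr(b['img'],403,142,35)]))
```

```text
cap [0.51566428 0.3021972  0.03597519] vent [ 0.55012667 -0.22704279  0.17734946] small [0.34931084 0.30816491 0.02077062]
(0.5214422941207886, 0.3065078854560852) 0.08087584376335144
(0.5551120638847351, -0.2200828343629837) 0.06759592145681381
(0.516539454460144, 0.30493560433387756) 0.0769183337688446
(0.5850769281387329, -0.19228532910346985) 0.13480733335018158
```

View pics/crop.png

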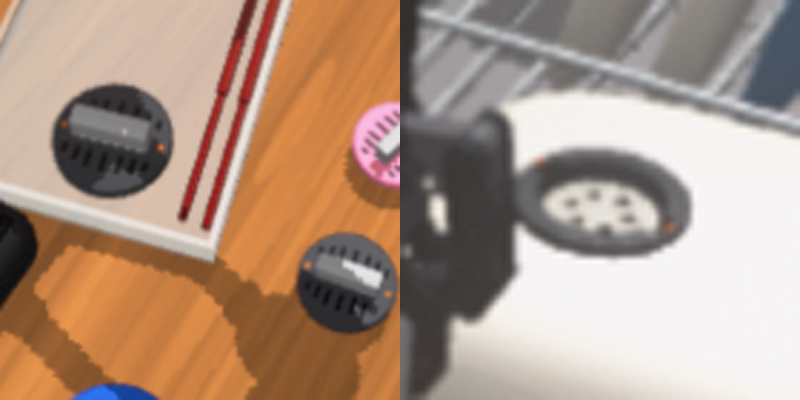

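The crop confirms it: the dark cap in the tray (side 290,368) is larger than the dark one at (372,417). The vent's orange dots are at side (392,135) and (415,147). Now going above the cap.

```bash
python3 -m jog '[{"dx":0.15,"dy":-0.03,"grip":1},{"dx":0.3,"dy":-0.07,"grip":1},{"dx":0.45,"dy":-0.12,"grip":1},{"dx":0.6,"dy":-0.17,"grip":1},{"dx":0.75,"dy":-0.22,"grip":1}]'
python3 -m jog '[{"dx":0.15,"grip":1},{"dx":0.3,"grip":1},{"dx":0.45,"grip":1},{"dx":0.45,"grip":1},{"dx":0.45,"grip":1}]'
python3 - <<'E'
from h import *
w=shot('wrist');save('w1.png',w['img']);b=shot('side')
q=plane(b,[[272.75,362.7],[306.7,371.8]],.027);print('cap dots',q,np.degrees(np.arctan2(*(q[1]-q[0])[[1,0]])))
q=plane(b,[[392.5,135],[415.25,146.9]],.183);print('vent dots',q,q.mean(0),np.degrees(np.arctan2(*(q[1]-q[0])[[1,0]])))
print(proj(w,[[.518,.304,.047],[.518,.304,.027]]),manip.get_state()['position'],manip.get_state()['qpos'])
E
```

```text
cap dots [[0.54699028 0.31101455 0.027     ]
 [0.48517368 0.29516353 0.027     ]] -165.61807963696032
vent dots [[ 0.57961759 -0.23385737  0.183     ]
 [ 0.51657962 -0.21656394  0.183     ]] [ 0.5480986  -0.22521066  0.183     ] 164.6592507075186
[[ 240.98534437 -201.30519277]
 [ 245.44298548 -184.36548935]] [5.74907074e-01 1.92930551e-05 2.31112667e-01] [-1.20973897e-01  2.76079882e-01  1.50518227e+00 -4.52223709e-06
  1.36069748e+00 -1.21011981e-01]schema error: expected keys dx, dy, dz, ax, ay, az, grip
schema error: expected keys dx, dy, dz, ax, ay, az, grip
```

View pics/w1.png

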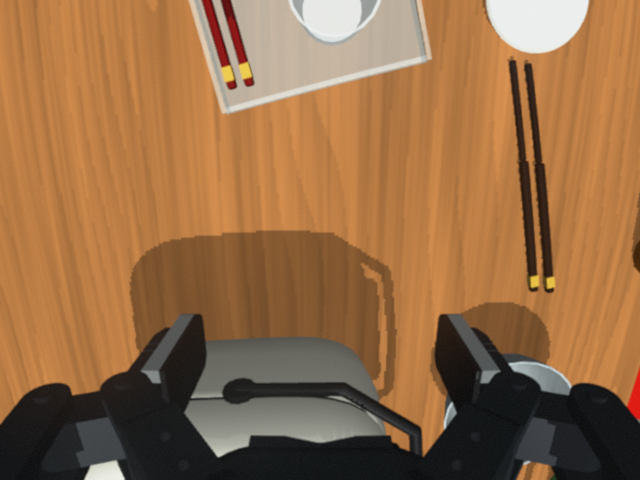

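```bash
python3 -m jog '[{"dx":0.15,"dy":-0.03,"dz":0,"ax":0,"ay":0,"az":0,"grip":0},{"dx":0.3,"dy":-0.06,"dz":0,"ax":0,"ay":0,"az":0,"grip":0},{"dx":0.45,"dy":-0.09,"dz":0,"ax":0,"ay":0,"az":0,"grip":0},{"dx":0.6,"dy":-0.12,"dz":0,"ax":0,"ay":0,"az":0,"grip":0},{"dx":0.75,"dy":-0.12,"dz":0,"ax":0,"ay":0,"az":0,"grip":0}]' 60
python3 -m jog '[{"dx":0.15,"dy":0,"dz":0,"ax":0,"ay":0,"az":0.08,"grip":0},{"dx":0.3,"dy":0,"dz":0,"ax":0,"ay":0,"az":0.16,"grip":0},{"dx":0.4,"dy":0,"dz":0,"ax":0,"ay":0,"az":0.23,"grip":0},{"dx":0.49,"dy":0,"dz":0,"ax":0,"ay":0,"az":0.3,"grip":0},{"dx":0.49,"dy":0,"dz":0,"ax":0,"ay":0,"az":0.37,"grip":0}]' 60
python3 -m jog '[{"dx":0,"dy":0,"dz":0,"ax":0,"ay":0,"az":0.08,"grip":0},{"dx":0,"dy":0,"dz":0,"ax":0,"ay":0,"az":0.16,"grip":0},{"dx":0,"dy":0,"dz":0,"ax":0,"ay":0,"az":0.24,"grip":0},{"dx":0,"dy":0,"dz":0,"ax":0,"ay":0,"az":0.31,"grip":0},{"dx":0,"dy":0,"dz":0,"ax":0,"ay":0,"az":0.39,"grip":0}]' 60
python3 -m jog '[{"dx":0,"dy":0,"dz":0,"ax":0,"ay":0,"az":0.08,"grip":0},{"dx":0,"dy":0,"dz":0,"ax":0,"ay":0,"az":0.08,"grip":0},{"dx":0,"dy":0,"dz":0,"ax":0,"ay":0,"az":0.08,"grip":0}]' 60
python3 - <<'E'
from h import *
w=shot('wrist');save('w2.png',w['img']);a=shot('scene');b=shot('side')
print(proj(w,[[.518,.304,.047],[.518,.304,.027]]),manip.get_state()['position'],T_tool().round(3),manip.get_state()['qpos'])
V=tri(a,[215,170],b,[403,142])
for n,d,c in(('scene',a,(215,170)),('side',b,(403,142))):
    x,y=c;r=26;h=cv2.cvtColor(d['img'],cv2.COLOR_RGB2HSV)[y-r:y+r,x-r:x+r]
    m=(h[...,2]<110).astype(np.uint8)*255
    cs,_=cv2.findContours(m,0,1);k=max(cs,key=cv2.contourArea).reshape(-1,2)+[x-r,y-r]
    p=plane(d,k,.183)[:,:2];(cx,cy),rr=cv2.minEnclosingCircle(p.astype(np.float32));e=cv2.fitEllipse(p.astype(np.float32));print(n,cx,cy,2*rr,e)
    o=(h[...,0]<20)&(h[...,1]>130)&(h[...,2]>120);nn,l,s,ct=cv2.connectedComponentsWithStats(o.astype(np.uint8))
    for i in range(1,nn):print('dot',s[i,4],plane(d,ct[i]+[x-r,y-r],.183)[0])
E
```

```text
clock: 0.77
position: [0.5433, 0.1889, 0.2316]
ee_rot: [-0.0, 0.707, 0.707, -0.0]
contact_force: [0.1, -1.1, -0.1]
width: 0.0426
gripper_force: 0.0
clock: 1.18
position: [0.5446, 0.3148, 0.2309]
ee_rot: [-0.001, 0.88, 0.474, 0.001]
contact_force: [1.1, -0.4, 0.6]
width: 0.0426
gripper_force: 0.0
clock: 1.6
position: [0.545, 0.3101, 0.2312]
ee_rot: [0.0, 0.983, 0.185, -0.0]
contact_force: [-0.3, -0.2, -0.1]
width: 0.0429
gripper_force: 0.0
clock: 1.85
position: [0.545, 0.31, 0.2312]
ee_rot: [0.0, 0.992, 0.127, -0.0]
contact_force: [0.5, 0.3, -0.3]
width: 0.0427
gripper_force: 0.0
[[319.4639992  244.35982487]
 [319.49353881 237.65748072]] [0.54501553 0.30998832 0.23128775] [[ 0.968  0.251  0.     0.545]
 [ 0.251 -0.968 -0.     0.31 ]
 [ 0.     0.    -1.     0.231]
 [ 0.     0.     0.     1.   ]] [ 4.06275504e-01  3.54525606e-01  1.38819817e+00 -8.38591226e-05
  1.39887044e+00  1.72313523e+00]
scene 0.5555812120437622 -0.22079958021640778 0.0705181285738945 ((0.5553485751152039, -0.22011035680770874), (0.06487715989351273, 0.06722991168498993), 146.1769256591797)
side 0.5503503680229187 -0.22574995458126068 0.05778585374355316 ((0.5491131544113159, -0.2232304960489273), (0.04906464368104935, 0.0540800467133522), 54.66072082519531)
```

View pics/w2.png

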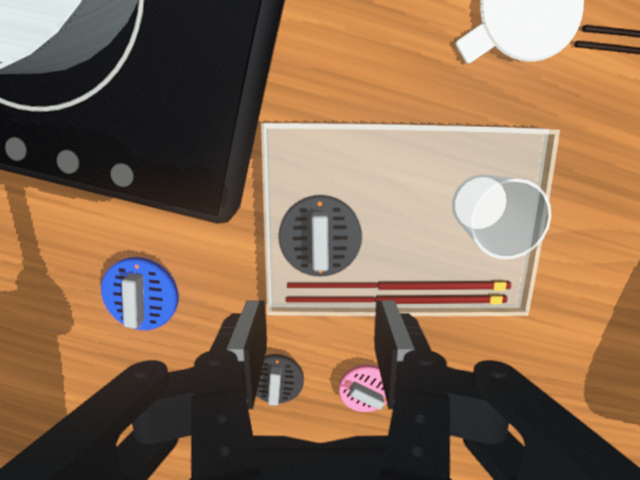

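The cap's centre is at (320,235), with dots at (319,204) and (320,273), so the bar lies along the tool's x. It is 26 mm toward −x from the TCP. Descending to straddle the bar.

```bash
python3 -m jog '[{"dx":-0.1,"dy":-0.003,"dz":0.15,"ax":0,"ay":0,"az":0,"grip":0},{"dx":-0.105,"dy":-0.003,"dz":0.3,"ax":0,"ay":0,"az":0,"grip":0},{"dx":-0.105,"dy":-0.003,"dz":0.45,"ax":0,"ay":0,"az":0,"grip":0},{"dx":-0.105,"dy":-0.003,"dz":0.57,"ax":0,"ay":0,"az":0,"grip":0},{"dx":-0.105,"dy":-0.003,"dz":0.65,"ax":0,"ay":0,"az":0,"grip":0}]' 60
python3 -m jog '[{"dx":0,"dy":0,"dz":0.05,"ax":0,"ay":0,"az":0,"grip":0},{"dx":0,"dy":0,"dz":0.1,"ax":0,"ay":0,"az":0,"grip":0},{"dx":0,"dy":0,"dz":0.14,"ax":0,"ay":0,"az":0,"grip":0},{"dx":0,"dy":0,"dz":0.148,"ax":0,"ay":0,"az":0,"grip":0},{"dx":0,"dy":0,"dz":0.148,"ax":0,"ay":0,"az":0,"grip":0}]' 60
python3 -m jog '[{"dx":0,"dy":0,"dz":0,"ax":0,"ay":0,"az":0,"grip":-1},{"dx":0,"dy":0,"dz":0,"ax":0,"ay":0,"az":0,"grip":-1},{"dx":0,"dy":0,"dz":0,"ax":0,"ay":0,"az":0,"grip":-1},{"dx":0,"dy":0,"dz":0,"ax":0,"ay":0,"az":0,"grip":-1},{"dx":0,"dy":0,"dz":0,"ax":0,"ay":0,"az":0,"grip":-1}]' 60
```

```text
clock: 2.42
position: [0.5174, 0.3033, 0.0657]
ee_rot: [0.001, 0.992, 0.126, -0.002]
contact_force: [0.4, -0.1, 0.3]
width: 0.0428
gripper_force: 0.0
clock: 2.83
position: [0.5191, 0.304, 0.0312]
ee_rot: [0.0, 0.992, 0.126, -0.001]
contact_force: [0.3, -0.5, 0.0]
width: 0.0424
gripper_force: 0.0
clock: 3.25
position: [0.5202, 0.3044, 0.0329]
ee_rot: [-0.0, 0.992, 0.126, 0.001]
contact_force: [0.5, -0.7, 5.1]
width: 0.0123
gripper_force: 60.2
```

Gripped: width 12.3 mm at 60 N, with the fingertips on the flange (5 N up). So the cap's underside is 28.9 mm below the TCP. Lifting and moving toward the vent.

```bash
python3 -m jog '[{"dx":0,"dy":0,"dz":-0.03,"ax":0,"ay":0,"az":0,"grip":-1},{"dx":0,"dy":0,"dz":-0.15,"ax":0,"ay":0,"az":0,"grip":-1},{"dx":0,"dy":0,"dz":-0.3,"ax":0,"ay":0,"az":0,"grip":-1},{"dx":0,"dy":0,"dz":-0.45,"ax":0,"ay":0,"az":0,"grip":-1},{"dx":0,"dy":0,"dz":-0.6,"ax":0,"ay":0,"az":0,"grip":-1}]' 80
python3 -m jog '[{"dx":0,"dy":0,"dz":-0.15,"ax":0,"ay":0,"az":0.05,"grip":-1},{"dx":0,"dy":0.1,"dz":-0.3,"ax":0,"ay":0,"az":0.12,"grip":-1},{"dx":0,"dy":0.2,"dz":-0.4,"ax":0,"ay":0,"az":0.19,"grip":-1},{"dx":0,"dy":0.34,"dz":-0.44,"ax":0,"ay":0,"az":0.26,"grip":-1},{"dx":0,"dy":0.48,"dz":-0.44,"ax":0,"ay":0,"az":0.32,"grip":-1}]' 80
python3 - <<'E'
from h import *
T=T_tool();s=manip.get_state();print(T[:3].round(4).tolist(),s['qpos'],s['width'])
b=shot('side');a=shot('scene')
for n,d,c in(('scene',a,(215,170)),('side',b,(403,142))):
    x,y=c;r=26;h=cv2.cvtColor(d['img'],cv2.COLOR_RGB2HSV)[y-r:y+r,x-r:x+r]
    o=(h[...,0]<22)&(h[...,1]>90)&(h[...,2]>90);nn,l,q,ct=cv2.connectedComponentsWithStats(o.astype(np.uint8))
    for i in range(1,nn):print(n,'dot',q[i,4],ct[i]+[x-r,y-r],plane(d,ct[i]+[x-r,y-r],.183)[0])
E
```

```text
clock: 3.67
position: [0.5187, 0.3039, 0.1834]
ee_rot: [0.0, 0.992, 0.126, -0.001]
contact_force: [1.0, 0.4, -1.3]
width: 0.012
gripper_force: 81.2
clock: 4.08
position: [0.5507, 0.1877, 0.2963]
ee_rot: [-0.001, 0.992, -0.127, 0.004]
contact_force: [1.0, 0.6, -0.6]
width: 0.0117
gripper_force: 81.2
[[0.9679, -0.2512, 0.0077, 0.5507], [-0.2512, -0.9679, 0.0018, 0.1877], [0.007, -0.0036, -1.0, 0.2963]] [2.08821618e-01 2.53641815e-01 1.37711496e+00 1.32190556e-04
 1.50294883e+00 2.03352056e+00] 0.011728753094461685
scene dot 2 [201.  172.5] [ 0.58314318 -0.23449394  0.183     ]
side dot 1 [415. 146.] [ 0.51839091 -0.21952908  0.183     ]
```

```bash
python3 -m jog '[{"dx":0,"dy":0.15,"dz":0,"ax":0,"ay":0,"az":0,"grip":-1},{"dx":0,"dy":0.3,"dz":0,"ax":0,"ay":0,"az":0,"grip":-1},{"dx":0,"dy":0.45,"dz":0,"ax":0,"ay":0,"az":0,"grip":-1},{"dx":0,"dy":0.6,"dz":0,"ax":0,"ay":0,"az":0,"grip":-1},{"dx":0,"dy":0.75,"dz":0,"ax":0,"ay":0,"az":0,"grip":-1}]' 80
python3 -m jog '[{"dx":0.03,"dy":0.15,"dz":0,"ax":0,"ay":0,"az":0,"grip":-1},{"dx":0.06,"dy":0.3,"dz":0,"ax":0,"ay":0,"az":0,"grip":-1},{"dx":0.1,"dy":0.45,"dz":0,"ax":0,"ay":0,"az":0,"grip":-1},{"dx":0.1,"dy":0.6,"dz":0,"ax":0,"ay":0,"az":0,"grip":-1},{"dx":0.1,"dy":0.7,"dz":0,"ax":0,"ay":0,"az":0,"grip":-1}]' 80
python3 -m jog '[{"dx":0,"dy":0.1,"dz":0,"ax":0,"ay":0,"az":0,"grip":-1},{"dx":0,"dy":0.13,"dz":0,"ax":0,"ay":0,"az":0,"grip":-1},{"dx":0,"dy":0.13,"dz":0,"ax":0,"ay":0,"az":0,"grip":-1},{"dx":0,"dy":0.13,"dz":0,"ax":0,"ay":0,"az":0,"grip":-1}]' 80
python3 - <<'E'
from h import *
T=T_tool();w=shot('wrist');save('w3.png',w['img']);print(T[:3].round(4).tolist(),proj(w,[.552,-.222,.183]))
E
```

```text
clock: 4.6
position: [0.5016, 0.0057, 0.2916]
ee_rot: [-0.0, 0.992, -0.124, -0.0]
contact_force: [0.4, -1.4, -1.1]
width: 0.0119
gripper_force: 81.2
clock: 5.02
position: [0.4827, -0.1718, 0.2915]
ee_rot: [0.0, 0.992, -0.125, -0.001]
contact_force: [0.7, -0.4, -1.2]
width: 0.012
gripper_force: 81.2
clock: 5.35
position: [0.4755, -0.1999, 0.2916]
ee_rot: [-0.001, 0.992, -0.125, -0.0]
contact_force: [-0.1, 0.3, -1.0]
width: 0.0117
gripper_force: 81.2
[[0.9687, -0.2482, -0.0002, 0.4755], [-0.2482, -0.9687, 0.0018, -0.1999], [-0.0007, -0.0017, -1.0, 0.2916]] [[324.73388998 111.5058224 ]]
```

View pics/w3.png

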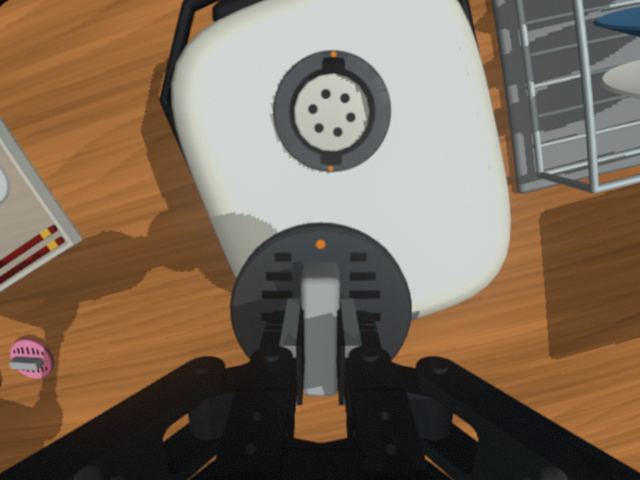

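The vent's dots are at about (334,54) and (331,168), with the collar centred near (332,111). The held cap is square in the grip, with its dot at (320,244). Measuring both precisely.

```bash
cat > m.py <<'E'
from h import *
T=T_tool();w=shot('wrist');I=w['img'];h=cv2.cvtColor(I,cv2.COLOR_RGB2HSV)
Ti=np.linalg.inv(T);tl=lambda P:P@Ti[:3,:3].T+Ti[:3,3]
o=(h[...,0]<18)&(h[...,1]>150)&(h[...,2]>130);o[:,:295]=0;o[:,350:]=0
n,l,s,ct=cv2.connectedComponentsWithStats(o.astype(np.uint8));dots=[ct[i] for i in range(1,n) if 5<s[i,4]<150];print(dots)
ZC=.183
vd=np.array([d for d in dots if d[1]<200]);q=plane(w,vd,ZC);t=tl(q)
print('vent dots',q.round(4),q.mean(0).round(4),'tool',t.mean(0).round(4),'len',np.linalg.norm(q[0]-q[1]),'angle tool deg',np.degrees(np.arctan2(*(t[0]-t[1])[[1,0]])))
roi=np.zeros(I.shape[:2],np.uint8);roi[40:185,265:400]=((h[40:185,265:400,2]<115)&(h[40:185,265:400,1]<90))*255
cs,_=cv2.findContours(roi,0,1);c=cv2.convexHull(max(cs,key=cv2.contourArea)).reshape(-1,2)
p=plane(w,c,ZC)[:,:2].astype(np.float32);e=cv2.fitEllipse(p);print('collar',e,tl(np.array([[*e[0],ZC]])).round(4))
# cap flange: upper arc, at tool z = +? flange top 23mm over underside
zf=T[2,3]-.0059
roi[:]=0;roi[200:330,215:430]=((h[200:330,215:430,2]<95)&(h[200:330,215:430,1]<70))*255
roi=cv2.morphologyEx(roi,cv2.MORPH_OPEN,np.ones((5,5)))
cs,_=cv2.findContours(roi,0,1);c=cv2.convexHull(max(cs,key=cv2.contourArea)).reshape(-1,2);c=c[c[:,1]<318]
p=tl(plane(w,c,zf))[:,:2];A=np.c_[2*p,np.ones(len(p))];x=np.linalg.lstsq(A,(p**2).sum(1),rcond=None)[0]
print('cap in tool',x[:2].round(4),'R',np.sqrt(x[2]+x[0]**2+x[1]**2))
cd=[d for d in dots if d[1]>200];print('cap dot tool',tl(plane(w,cd,zf)).round(4))
E
python3 m.py
```

```text
[array([334.29166667,  54.        ]), array([331.5, 168. ]), array([320.16666667, 243.75757576])]
vent dots [[ 0.5823 -0.2348  0.183 ]
 [ 0.5184 -0.2173  0.183 ]] [ 0.5504 -0.2261  0.183 ] tool [0.079  0.0075 0.1086] len 0.06623845280970744 angle tool deg 1.0067993942785947
collar ((0.5504079461097717, -0.2257688194513321), (0.06996798515319824, 0.0703325942158699), 6.25825309753418) [[0.0789 0.0072 0.1086]]
cap in tool [ 0.0006 -0.0001] R 0.03655467271601606
cap dot tool [[ 0.0289 -0.0002  0.0059]]
```

```bash
python3 -m jog '[{"dx":0.12,"dy":0.029,"dz":0.05,"ax":0,"ay":0,"az":0.011,"grip":-1},{"dx":0.24,"dy":0.029,"dz":0.12,"ax":0,"ay":0,"az":0.011,"grip":-1},{"dx":0.314,"dy":0.029,"dz":0.2,"ax":0,"ay":0,"az":0.011,"grip":-1},{"dx":0.314,"dy":0.029,"dz":0.26,"ax":0,"ay":0,"az":0.011,"grip":-1},{"dx":0.314,"dy":0.029,"dz":0.28,"ax":0,"ay":0,"az":0.011,"grip":-1}]' 80
python3 -m jog '[{"dx":0,"dy":0,"dz":0.015,"ax":0,"ay":0,"az":0,"grip":-1},{"dx":0,"dy":0,"dz":0.03,"ax":0,"ay":0,"az":0,"grip":-1},{"dx":0,"dy":0,"dz":0.036,"ax":0,"ay":0,"az":0,"grip":-1},{"dx":0,"dy":0,"dz":0.036,"ax":0,"ay":0,"az":0,"grip":-1}]' 80
python3 -m jog '[{"dx":0,"dy":0,"dz":0.004,"ax":0,"ay":0,"az":0,"grip":-1},{"dx":0,"dy":0,"dz":0.008,"ax":0,"ay":0,"az":0,"grip":-1},{"dx":0,"dy":0,"dz":0.012,"ax":0,"ay":0,"az":0,"grip":-1},{"dx":0,"dy":0,"dz":0.012,"ax":0,"ay":0,"az":0,"grip":-1}]' 80
```

```text
clock: 5.87
position: [0.5498, -0.2251, 0.2186]
ee_rot: [-0.001, 0.991, -0.132, -0.003]
contact_force: [-0.8, -0.6, -0.5]
width: 0.0115
gripper_force: 81.2
clock: 6.2
position: [0.5497, -0.2271, 0.2137]
ee_rot: [0.0, 0.991, -0.133, 0.001]
contact_force: [-0.5, 0.5, -0.9]
width: 0.0116
gripper_force: 81.2
clock: 6.53
position: [0.5499, -0.2275, 0.2101]
ee_rot: [0.0, 0.991, -0.134, 0.0]
contact_force: [0.3, 0.6, 0.5]
width: 0.0122
gripper_force: 81.3
```

```bash
python3 -m jog '[{"dx":0,"dy":-0.006,"dz":0,"ax":0,"ay":0,"az":0,"grip":-1},{"dx":0,"dy":-0.006,"dz":0.004,"ax":0,"ay":0,"az":0,"grip":-1},{"dx":0,"dy":-0.006,"dz":0.008,"ax":0,"ay":0,"az":0,"grip":-1},{"dx":0,"dy":-0.006,"dz":0.008,"ax":0,"ay":0,"az":0,"grip":-1}]' 80
python3 -m jog '[{"dx":0,"dy":0,"dz":0.004,"ax":0,"ay":0,"az":0,"grip":-1},{"dx":0,"dy":0,"dz":0.008,"ax":0,"ay":0,"az":0,"grip":-1},{"dx":0,"dy":0,"dz":0.008,"ax":0,"ay":0,"az":0,"grip":-1}]' 80
python3 -m jog '[{"dx":0,"dy":0,"dz":0.004,"ax":0,"ay":0,"az":0,"grip":-1},{"dx":0,"dy":0,"dz":0.008,"ax":0,"ay":0,"az":0,"grip":-1},{"dx":0,"dy":0,"dz":0.008,"ax":0,"ay":0,"az":0,"grip":-1}]' 80
```

```text
clock: 6.87
position: [0.5509, -0.2261, 0.2079]
ee_rot: [0.0, 0.991, -0.134, 0.001]
contact_force: [1.8, 0.5, -0.5]
width: 0.0118
gripper_force: 81.3
clock: 7.12
position: [0.551, -0.226, 0.2059]
ee_rot: [-0.0, 0.991, -0.134, 0.001]
contact_force: [2.6, 0.2, 0.6]
width: 0.0116
gripper_force: 81.3
clock: 7.37
position: [0.551, -0.2261, 0.2044]
ee_rot: [0.0, 0.991, -0.134, 0.001]
contact_force: [3.2, 0.7, 2.8]
width: 0.0118
gripper_force: 81.7
```

```bash
python3 -m jog '[{"dx":-0.003,"dy":0,"dz":0,"ax":0,"ay":0,"az":0,"grip":-1},{"dx":-0.003,"dy":0,"dz":0.004,"ax":0,"ay":0,"az":0,"grip":-1},{"dx":-0.003,"dy":0,"dz":0.004,"ax":0,"ay":0,"az":0,"grip":-1}]' 80
python3 -m jog '[{"dx":0,"dy":0,"dz":0.004,"ax":0,"ay":0,"az":0,"grip":-1},{"dx":0,"dy":0,"dz":0.008,"ax":0,"ay":0,"az":0,"grip":-1},{"dx":0,"dy":0,"dz":0.008,"ax":0,"ay":0,"az":0,"grip":-1}]' 80
python3 -m jog '[{"dx":0,"dy":0,"dz":0.004,"ax":0,"ay":0,"az":0,"grip":-1},{"dx":0,"dy":0,"dz":0.008,"ax":0,"ay":0,"az":0,"grip":-1},{"dx":0,"dy":0,"dz":0.008,"ax":0,"ay":0,"az":0,"grip":-1}]' 80; python3 -c "
from h import *;print(manip.get_state()['moment'])"
```

```text
clock: 7.62
position: [0.551, -0.2261, 0.2033]
ee_rot: [0.0, 0.991, -0.134, 0.002]
contact_force: [5.6, 0.5, 1.2]
width: 0.0118
gripper_force: 81.5
clock: 7.87
position: [0.5512, -0.2263, 0.2022]
ee_rot: [0.0, 0.991, -0.134, 0.002]
contact_force: [5.0, 0.0, 5.0]
width: 0.0113
gripper_force: 82.1
clock: 8.12
position: [0.5512, -0.2263, 0.2006]
ee_rot: [0.001, 0.991, -0.134, 0.003]
contact_force: [5.7, -0.1, 7.6]
width: 0.0121
gripper_force: 82.3
[ 0.16346363 -0.8098161   0.07851392]
```

```bash
python3 -m jog '[{"dx":0.007,"dy":0,"dz":0,"ax":0,"ay":0,"az":0,"grip":-1},{"dx":0.007,"dy":0,"dz":0.004,"ax":0,"ay":0,"az":0,"grip":-1},{"dx":0.007,"dy":0,"dz":0.008,"ax":0,"ay":0,"az":0,"grip":-1},{"dx":0.007,"dy":0,"dz":0.008,"ax":0,"ay":0,"az":0,"grip":-1}]' 80
python3 -m jog '[{"dx":0,"dy":0,"dz":0.004,"ax":0,"ay":0,"az":0,"grip":-1},{"dx":0,"dy":0,"dz":0.008,"ax":0,"ay":0,"az":0,"grip":-1},{"dx":0,"dy":0,"dz":0.008,"ax":0,"ay":0,"az":0,"grip":-1}]' 80
python3 -m jog '[{"dx":0,"dy":0,"dz":0.004,"ax":0,"ay":0,"az":0,"grip":-1},{"dx":0,"dy":0,"dz":0.008,"ax":0,"ay":0,"az":0,"grip":-1},{"dx":0,"dy":0,"dz":0.008,"ax":0,"ay":0,"az":0,"grip":-1}]' 80; python3 -c "
from h import *;print(manip.get_state()['moment'])"
```

```text
clock: 8.45
position: [0.5514, -0.2264, 0.198]
ee_rot: [0.0, 0.991, -0.134, 0.001]
contact_force: [2.8, 0.4, 7.0]
width: 0.0115
gripper_force: 82.2
clock: 8.7
position: [0.5514, -0.2264, 0.1962]
ee_rot: [0.0, 0.991, -0.134, 0.001]
contact_force: [1.4, 0.4, 7.8]
width: 0.0116
gripper_force: 82.3
clock: 8.95
position: [0.5514, -0.2264, 0.1945]
ee_rot: [0.0, 0.991, -0.134, 0.001]
contact_force: [1.5, 0.3, 8.9]
width: 0.0118
gripper_force: 82.5
[ 0.29676233 -0.37878313 -0.01397919]
```

```bash
python3 -m jog '[{"dx":0,"dy":0,"dz":0.004,"ax":0,"ay":0,"az":0,"grip":-1},{"dx":0,"dy":0,"dz":0.004,"ax":0,"ay":0,"az":0,"grip":-1}]' 80
python3 -m jog '[{"dx":0,"dy":0,"dz":0.003,"ax":0,"ay":0,"az":0,"grip":-1},{"dx":0,"dy":0,"dz":0.003,"ax":0,"ay":0,"az":0,"grip":-1}]' 80
```

```text
clock: 9.12
position: [0.5515, -0.2264, 0.1936]
ee_rot: [0.0, 0.991, -0.134, 0.001]
contact_force: [1.8, 0.6, 9.6]
width: 0.0119
gripper_force: 82.6
clock: 9.28
position: [0.5515, -0.2264, 0.193]
ee_rot: [0.0, 0.991, -0.134, 0.001]
contact_force: [1.8, 0.7, 9.8]
width: 0.0117
gripper_force: 82.7
```

At 9.8 N the cap is below the 4.5 mm level. Now turning clockwise in steps.

```bash
python3 -m jog '[{"dx":0,"dy":0,"dz":0,"ax":0,"ay":0,"az":0.03,"grip":-1},{"dx":0,"dy":0,"dz":0,"ax":0,"ay":0,"az":0.06,"grip":-1},{"dx":0,"dy":0,"dz":0,"ax":0,"ay":0,"az":0.09,"grip":-1},{"dx":0,"dy":0,"dz":0,"ax":0,"ay":0,"az":0.12,"grip":-1},{"dx":0,"dy":0,"dz":0,"ax":0,"ay":0,"az":0.12,"grip":-1}]' 80;python3 -c "
from h import *;print(manip.get_state()['moment'],manip.get_state()['qpos'])"
```

```text
clock: 9.7
position: [0.5511, -0.2273, 0.193]
ee_rot: [0.001, 0.974, -0.227, 0.001]
contact_force: [1.6, -1.1, 10.1]
width: 0.0115
gripper_force: 82.6
[-0.06893503 -0.18229746 -0.05031874] [-0.50665105  0.32924879  1.52347482 -0.00190931  1.28643268  1.52251952]
```

```bash
python3 -m jog '[{"dx":0,"dy":0,"dz":0,"ax":0,"ay":0,"az":0.04,"grip":-1},{"dx":0,"dy":0,"dz":0,"ax":0,"ay":0,"az":0.08,"grip":-1},{"dx":0,"dy":0,"dz":0,"ax":0,"ay":0,"az":0.12,"grip":-1},{"dx":0,"dy":0,"dz":0,"ax":0,"ay":0,"az":0.16,"grip":-1},{"dx":0,"dy":0,"dz":0,"ax":0,"ay":0,"az":0.2,"grip":-1}]' 80
python3 -m jog '[{"dx":0,"dy":0,"dz":0,"ax":0,"ay":0,"az":0.03,"grip":-1},{"dx":0,"dy":0,"dz":0,"ax":0,"ay":0,"az":0.06,"grip":-1},{"dx":0,"dy":0,"dz":0,"ax":0,"ay":0,"az":0.09,"grip":-1},{"dx":0,"dy":0,"dz":0,"ax":0,"ay":0,"az":0.12,"grip":-1},{"dx":0,"dy":0,"dz":0,"ax":0,"ay":0,"az":0.12,"grip":-1}]' 80;python3 -c "
from h import *;print(manip.get_state()['moment'],manip.get_state()['qpos'])"
```

```text
clock: 10.12
position: [0.5508, -0.2273, 0.193]
ee_rot: [0.001, 0.926, -0.377, 0.001]
contact_force: [-0.2, -0.8, 10.3]
width: 0.0119
gripper_force: 82.6
clock: 10.53
position: [0.5507, -0.2274, 0.193]
ee_rot: [0.001, 0.887, -0.462, 0.001]
contact_force: [-0.1, -2.0, 10.0]
width: 0.0118
gripper_force: 82.6
[-0.13619572 -0.12676848 -0.06227099] [-0.5068249   0.32915853  1.52367643 -0.00256456  1.28685521  2.02510571]
```

Turned 39.6° so far with no stop felt. Feeling for the stop.

```bash
python3 -m jog '[{"dx":0,"dy":0,"dz":0,"ax":0,"ay":0,"az":0.02,"grip":-1},{"dx":0,"dy":0,"dz":0,"ax":0,"ay":0,"az":0.04,"grip":-1},{"dx":0,"dy":0,"dz":0,"ax":0,"ay":0,"az":0.055,"grip":-1},{"dx":0,"dy":0,"dz":0,"ax":0,"ay":0,"az":0.055,"grip":-1}]' 80;python3 -c "
from h import *;print(manip.get_state()['moment'])"
python3 -m jog '[{"dx":0,"dy":0,"dz":0,"ax":0,"ay":0,"az":0.02,"grip":-1},{"dx":0,"dy":0,"dz":0,"ax":0,"ay":0,"az":0.02,"grip":-1}]' 80;python3 -c "
from h import *;print(manip.get_state()['moment'])"
```

```text
clock: 10.87
position: [0.5513, -0.2271, 0.193]
ee_rot: [0.001, 0.866, -0.499, 0.001]
contact_force: [1.9, -0.9, 9.5]
width: 0.0119
gripper_force: 82.6
[ 0.02065937 -0.27111841  0.26920781]
clock: 11.03
position: [0.5514, -0.2271, 0.193]
ee_rot: [0.001, 0.859, -0.512, 0.001]
contact_force: [0.9, -0.2, 9.2]
width: 0.0117
gripper_force: 82.9
[ 0.00897006 -0.29378127  0.75641725]
```

Firm stop felt at about 46° (0.76 Nm). Easing up into the pockets and checking that it holds before opening.

```bash
python3 -m jog '[{"dx":0,"dy":0,"dz":-0.004,"ax":0,"ay":0,"az":-0.01,"grip":-1},{"dx":0,"dy":0,"dz":-0.008,"ax":0,"ay":0,"az":-0.015,"grip":-1},{"dx":0,"dy":0,"dz":-0.012,"ax":0,"ay":0,"az":-0.015,"grip":-1},{"dx":0,"dy":0,"dz":-0.016,"ax":0,"ay":0,"az":-0.015,"grip":-1},{"dx":0,"dy":0,"dz":-0.016,"ax":0,"ay":0,"az":-0.015,"grip":-1}]' 80;python3 -c "
from h import *;print(manip.get_state()['moment'])"
```

```text
clock: 11.45
position: [0.5513, -0.2269, 0.1949]
ee_rot: [0.0, 0.864, -0.503, 0.0]
contact_force: [4.0, -3.5, 0.2]
width: 0.0119
gripper_force: 81.4
[-0.60516892 -0.74427811  0.3270415 ]
```

The z force vanished at only about 4.5 mm, so the lugs are not yet clearly in the pockets and the held cap is side-loaded. Pressing back down to the stop and letting go there, so the spring seats it freely.

```bash
python3 -m jog '[{"dx":0,"dy":0,"dz":0.008,"ax":0,"ay":0,"az":0.01,"grip":-1},{"dx":0,"dy":0,"dz":0.014,"ax":0,"ay":0,"az":0.02,"grip":-1},{"dx":0,"dy":0,"dz":0.016,"ax":0,"ay":0,"az":0.03,"grip":-1},{"dx":0,"dy":0,"dz":0.016,"ax":0,"ay":0,"az":0.03,"grip":-1}]' 80;python3 -c "
from h import *;print(manip.get_state()['moment'])"
```

```text
clock: 11.78
position: [0.5514, -0.227, 0.1944]
ee_rot: [0.001, 0.853, -0.522, 0.002]
contact_force: [-0.3, -1.5, 16.9]
width: 0.0118
gripper_force: 85.0
[-0.17519034 -0.02860901  1.10512966]
```

Friction under the 1.1 Nm torque holds the cap, which explains the earlier stall too. Relaxing the torque a little, checking, then opening.

```bash
python3 -m jog '[{"dx":0,"dy":0,"dz":0,"ax":0,"ay":0,"az":-0.015,"grip":-1},{"dx":0,"dy":0,"dz":0,"ax":0,"ay":0,"az":-0.02,"grip":-1},{"dx":0,"dy":0,"dz":0,"ax":0,"ay":0,"az":-0.02,"grip":-1}]' 80;python3 -c "
from h import *;print(manip.get_state()['moment'])"
```

```text
clock: 12.03
position: [0.5515, -0.2269, 0.1944]
ee_rot: [0.001, 0.861, -0.509, 0.002]
contact_force: [0.2, -1.9, 15.4]
width: 0.0118
gripper_force: 83.6
[-0.22351755 -0.05482351  0.64492315]
```

```bash
python3 -m jog '[{"dx":0,"dy":0,"dz":0,"ax":0,"ay":0,"az":0,"grip":-0.3},{"dx":0,"dy":0,"dz":0,"ax":0,"ay":0,"az":0,"grip":-0.3},{"dx":0,"dy":0,"dz":-0.02,"ax":0,"ay":0,"az":0,"grip":-0.3},{"dx":0,"dy":0,"dz":-0.06,"ax":0,"ay":0,"az":0,"grip":-0.3},{"dx":0,"dy":0,"dz":-0.12,"ax":0,"ay":0,"az":0,"grip":-0.3}]' 80
python3 -m jog '[{"dx":-0.1,"dy":0,"dz":-0.12,"ax":0,"ay":0,"az":0,"grip":-0.3},{"dx":-0.2,"dy":0,"dz":-0.24,"ax":0,"ay":0,"az":0,"grip":-0.3},{"dx":-0.3,"dy":0,"dz":-0.3,"ax":0,"ay":0,"az":0,"grip":-0.3},{"dx":-0.3,"dy":0,"dz":-0.3,"ax":0,"ay":0,"az":0,"grip":-0.3},{"dx":-0.3,"dy":0,"dz":-0.3,"ax":0,"ay":0,"az":0,"grip":-0.3}]' 80
python3 - <<'E'
from h import *
T=T_tool();w=shot('wrist');a=shot('scene');b=shot('side')
cr=lambda d,x,y,r:cv2.resize(d['img'][y-r:y+r,x-r:x+r],(400,400),interpolation=cv2.INTER_CUBIC)
print(T[:3].round(4).tolist())
u=proj(w,[.5505,-.226,.19])[0].astype(int);print(u)
save('lk.png',np.hstack([cr(a,215,170,40),cr(w,int(np.clip(u[0],100,540)),int(np.clip(u[1],100,380)),100)]))
for n,d in(('w',w),('a',a),('b',b)):
    h=cv2.cvtColor(d['img'],cv2.COLOR_RGB2HSV);c=proj(d,[.5505,-.226,.19])[0].astype(int);r=60 if n=='w' else 25
    y0=max(c[1]-r,0);x0=max(c[0]-r,0);s=h[y0:c[1]+r,x0:c[0]+r]
    o=(s[...,0]<20)&(s[...,1]>110)&(s[...,2]>100);nn,l,q,ct=cv2.connectedComponentsWithStats(o.astype(np.uint8))
    for i in range(1,nn):
        p=ct[i]+[x0,y0];print(n,q[i,4],p,plane(d,p,.1915)[0].round(4))
E
```

```text
clock: 12.45
position: [0.5495, -0.2252, 0.2196]
ee_rot: [-0.0, 0.86, -0.51, -0.003]
contact_force: [0.9, -0.0, -0.2]
width: 0.0298
gripper_force: 0.0
clock: 12.87
position: [0.5148, -0.1596, 0.2975]
ee_rot: [-0.0, 0.861, -0.509, 0.001]
contact_force: [0.4, 0.2, -0.0]
width: 0.03
gripper_force: 0.0
[[0.4821, -0.8761, 0.0017, 0.5148], [-0.8761, -0.4821, -0.0008, -0.1596], [0.0016, -0.0011, -1.0, 0.2975]]
[320 119]
w 42 [319.19047619  65.07142857] [ 0.566  -0.2523  0.1915]
w 31 [323.5483871  173.58064516] [ 0.5334 -0.1984  0.1915]
a 8 [234.5 139. ] [ 0.4354 -0.2803  0.1915]
a 1 [201. 164.] [ 0.5668 -0.2511  0.1915]
```

View pics/lk.png

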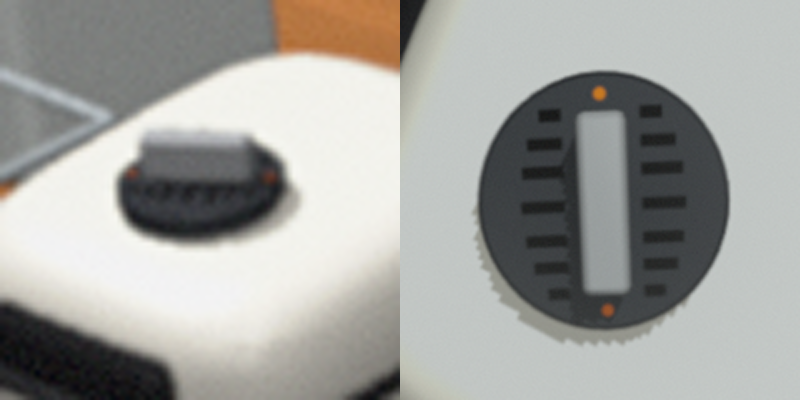

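The cap sits level-looking, with dots at crop (599,93) and (607,310). That puts it about 44° past the slots and centred within 1 mm. Checking its height by a light touch on the bar's top with shut fingers; locked should give about 0.2115.

```bash
python3 -m jog '[{"dx":0.15,"dy":0.004,"dz":0,"ax":0,"ay":0,"az":0,"grip":-1},{"dx":0.3,"dy":0.004,"dz":0.1,"ax":0,"ay":0,"az":0,"grip":-1},{"dx":0.3,"dy":0.004,"dz":0.2,"ax":0,"ay":0,"az":0,"grip":-1},{"dx":0.3,"dy":0.004,"dz":0.27,"ax":0,"ay":0,"az":0,"grip":-1},{"dx":0.3,"dy":0.004,"dz":0.27,"ax":0,"ay":0,"az":0,"grip":-1}]' 20
python3 -m jog '[{"dx":0,"dy":0,"dz":0.02,"ax":0,"ay":0,"az":0,"grip":-1},{"dx":0,"dy":0,"dz":0.035,"ax":0,"ay":0,"az":0,"grip":-1},{"dx":0,"dy":0,"dz":0.045,"ax":0,"ay":0,"az":0,"grip":-1},{"dx":0,"dy":0,"dz":0.045,"ax":0,"ay":0,"az":0,"grip":-1}]' 20
python3 -m jog '[{"dx":0,"dy":0,"dz":0.008,"ax":0,"ay":0,"az":0,"grip":-1},{"dx":0,"dy":0,"dz":0.008,"ax":0,"ay":0,"az":0,"grip":-1}]' 20
```

```text
clock: 13.43
position: [0.5477, -0.2267, 0.222]
ee_rot: [0.0, 0.86, -0.51, -0.006]
contact_force: [-0.4, 0.4, -0.5]
width: -0.0
gripper_force: 0.0
clock: 13.77
position: [0.5505, -0.2266, 0.2178]
ee_rot: [-0.0, 0.861, -0.509, 0.001]
contact_force: [-1.8, 0.3, -0.5]
width: 0.0002
gripper_force: 0.0
clock: 13.93
position: [0.5505, -0.2266, 0.216]
ee_rot: [-0.0, 0.861, -0.509, 0.001]
contact_force: [0.1, 0.7, 0.2]
width: 0.0001
gripper_force: 0.0
```

```bash
for i in 1; do :; done
python3 -m jog '[{"dx":0,"dy":0,"dz":0.008,"ax":0,"ay":0,"az":0,"grip":-1},{"dx":0,"dy":0,"dz":0.008,"ax":0,"ay":0,"az":0,"grip":-1}]' 20
python3 -m jog '[{"dx":0,"dy":0,"dz":0.004,"ax":0,"ay":0,"az":0,"grip":-1},{"dx":0,"dy":0,"dz":0.004,"ax":0,"ay":0,"az":0,"grip":-1}]' 20
python3 -m jog '[{"dx":0,"dy":0,"dz":0.004,"ax":0,"ay":0,"az":0,"grip":-1},{"dx":0,"dy":0,"dz":0.004,"ax":0,"ay":0,"az":0,"grip":-1}]' 20
python3 -m jog '[{"dx":0,"dy":0,"dz":0.004,"ax":0,"ay":0,"az":0,"grip":-1},{"dx":0,"dy":0,"dz":0.004,"ax":0,"ay":0,"az":0,"grip":-1}]' 20
```

```text
clock: 14.1
position: [0.5503, -0.2266, 0.2134]
ee_rot: [-0.0, 0.861, -0.509, 0.0]
contact_force: [-0.8, -0.1, 0.5]
width: 0.0002
gripper_force: 0.0
clock: 14.27
position: [0.5503, -0.2266, 0.2122]
ee_rot: [-0.0, 0.861, -0.509, -0.0]
contact_force: [0.0, 0.2, 0.2]
width: 0.0
gripper_force: 0.0
clock: 14.43
position: [0.5504, -0.2267, 0.2116]
ee_rot: [-0.0, 0.861, -0.509, 0.0]
contact_force: [1.3, -0.5, 1.8]
width: 0.0003
gripper_force: 0.8
clock: 14.6
position: [0.5505, -0.2268, 0.2114]
ee_rot: [-0.0, 0.861, -0.509, 0.001]
contact_force: [-1.0, 0.9, 5.4]
width: -0.0001
gripper_force: 2.8
```

Contact came at 0.2117, which matches the locked height of 7 mm, and the cap feels stiff. Retreating and handing in.

```bash
python3 -m jog '[{"dx":0,"dy":0,"dz":-0.1,"ax":0,"ay":0,"az":0,"grip":-1},{"dx":0,"dy":0,"dz":-0.2,"ax":0,"ay":0,"az":0,"grip":-1},{"dx":0,"dy":0,"dz":-0.3,"ax":0,"ay":0,"az":0,"grip":-1},{"dx":0,"dy":0,"dz":-0.3,"ax":0,"ay":0,"az":0,"grip":-1},{"dx":0,"dy":0,"dz":-0.3,"ax":0,"ay":0,"az":0,"grip":-1}]' 20
python3 -c "
from rig import manip
print(manip.sign_off())"
```

```text
clock: 15.02
position: [0.551, -0.2271, 0.2868]
ee_rot: [-0.0, 0.86, -0.509, 0.002]
contact_force: [0.3, -0.6, -1.1]
width: -0.0006
gripper_force: 0.0
the job is handed in; nothing more can be done
None
```

The vent cap is locked in the rice cooker's vent and released, about 44° past the slots, with a light touch putting its height at the locked 7 mm; the wrist force read at most about 17 N while seating it, and the job was handed in at about 15 s (no verdict returned).

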